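# Seat the tapered arbor in the bench drive's spindle

### The arm

A 6-joint arm with a two-finger parallel gripper is mounted at the origin on a cart in front of the work surface, level with it; the furniture and walls round the work are solid. World frame = base frame: x ahead of the robot, y to its left, z up, the work surface at z = 0. Lengths are in mm, angles in rad, forces in N, time in s.
With the tool pointing down it reaches from about 350 to 975 mm from the base axis. Payload 7.1 kg.
Tool frame: the origin (TCP) lies midway between the tips of the shut fingers; the grasp point (between the pads) lies 19 mm behind it (ctrl.hold_point_z is the distance from the TCP to the grasp point, in mm); z points along the fingers, y is the direction in which the jaws open and shut (so a half turn about z gives the same grasp; the last joint's range is limited). The gripper opens to 88 mm and grips with 3 to 60 N. Pads are 20 mm wide; open, the fingers measure 115 mm over their backs; the gripper's body (75 mm by 178 mm) begins 61 mm behind the grasp point.
Start: joints at [-1.338, 0.423, 1.63, -0, 1.089, -0.019], TCP at [155.736, -605.269, 222.675] pointing down, gripper open.
Joint ranges: [-3, 3], [-0.9, 2.11], [0.09, 2.58], [-1.31, 4.45], [0.11, 2.69], [-2.54, 2.54]. Speed limits (rad/s): [2.39, 2.39, 3.01, 3.14, 3.14, 3.14].

### API

Orientations are given as a rotation vector (axis times angle).
In Python, from workcell import ctrl, eyes gives the robot as it stands.
- The arm moves only by the tool move_arm, never from a script. Its argument "deltas" is a list of rows, each a list of 6 numbers: the shift along the tool's x, y, z in mm, then the turn, a rotation vector about the tool's x, y, z in rad. A call has 1 to 5 rows; each row shifts and turns the pose as measured when the row begins, along the tool's axes as they then stand; what a row does not reach is not made up. A row lasts 1/12 s, in which the tool goes at most 41.7 mm and 7.16 degrees, less where a joint would pass 70% of its speed; a pose out of reach is approached as far as the arm can. A call is refused whole if a number of a shift passes 41.7 or a number of a turn 0.125, either way. A call with a gripper value outside its range is refused whole. "hand" is the closure, from -1 (fully open) to 1 (shut), set as the call begins (left out, the last holds). The fingers move at their own pace and stop on an object; the grip force is fixed at half the most. Time passes only in rows, so rows that do not move let the fingers close. It gives the time, the measured TCP pose, the force and the opening at its end, in the units of the state.
- ctrl.get_obs(): the state, without advancing time (a new reading comes with each control period).
- eyes.get_image(name): name is "scene" or "top" or "wrist"; returns a dict with "frame" (400x640x3 uint8, red, green, blue), "range_z" (400x640 float32, mm along the optical axis (not along the pixel's ray), 0 where there is no reading), "fx", "fy", "cx", "cy" (pixels), "D" ([k1, k2, p1, p2, k3] as OpenCV has them; the pictures are not rectified), "cam_to_world" (4x4, takes a point from camera to world coordinates). Camera axes: x right, y down, z forward; pixel columns grow to the right and rows downward; lengths in mm; the calibration is good to about 2 mm. A picture is of the moment at which its call begins.
- ctrl.close_job(): hands the job in, once; it reports no verdict.
The state is a dict: "t": time; "qpos": joint angles; "qvel": joint speeds; "joint_torque": joint torques, N m; "ee_pos": TCP position; "orientation": TCP orientation; "ft_force": force on the tool from outside, world axes, zero at the start; "moment": the same for the moment, N m; "width": finger opening in mm.
Only numpy, scipy, OpenCV 4.12 (cv2) and the standard library are available. Lean on these libraries where they do the work, as an engineer would, in place of code of your own. Each camera call takes 0.05 s, during which the arm holds its last target.

### The job

Take the flat-sided arbor with the slotted flange out of the wooden rack and seat its tapered shank in the spindle of the bench drive, turning it under light pressure until its slots drop over the two drive dogs, then press it fully home past the spring jaws, so that the flange sits flush on the spindle nose, and let go. Be gentle: never bear on the drive with more than about 40 N, and leave the pointed centre in the rack and everything else on the bench where it stands.

Things in the scene. Friction and masses are not known exactly. Their poses are not given: they have to be found in the camera images.
- arbor_grip (a point): Middle of the steel arbor's flat-sided head. Axes: z up along the arbor, y square to the two flats (grip here), x along the drive slots. Head: 30 mm across flats (y), 40 mm along x, from 22 mm below to 20 mm above this point; a round cap (24 mm wide) reaches 29 mm above it. The flange's underside is 34 mm below. Starts upright in a rack hole, flange on the rack's top.
- arbor_face (a point): Centre of the underside of the arbor's flange, on its axis, 34 mm below arbor_grip; same axes. Flange 60 mm across, 10 mm thick; two slots 11 mm wide are cut right through its rim at +x and -x, from radius 18.5 mm outward.
- arbor_stud (a point): Lower end of the arbor, on its axis, 53 mm below arbor_face. The shank tapers from 28 mm across at the flange to 16.3 mm across 40 mm below it; then a 9 mm neck and a pull-stud knob, 15 mm across at its widest, 48 mm below the flange. Arbor mass 0.28 to 0.42 kg.
- drive_seat (a point): Centre of the drive's spindle nose face, on the spindle axis, 95 mm above the worktop; z up, x, y along the fixed housing. When home, arbor_face coincides with it. Nose: steel ring 60 mm across, 20 mm proud of the housing; taper bore 29 mm at the mouth (chamfered to 32 mm), narrowing like the shank, 0.5 mm clear all round when home.
- drive_dogs (a point): On the spindle axis, 8 mm above drive_seat, level with the tops of two dogs (8 mm wide, opposite each other, 20.5 to 28.5 mm from the axis). The line through the dogs lies within 0.75 rad either way of drive_seat's x axis; this angle is NOT measured (axes here are the housing's). With slots off the dogs the flange rides at this height; play of slots on dogs is 0.06 rad either way.
- drive_jaws (a point): On the spindle axis, 46 mm below drive_seat: two hidden spring jaws. Slots over the dogs, the arbor sinks freely some 2 mm from riding height; from 6 to 2 mm above home the jaws resist the stud: about 10 to 18 N (arbor's weight included) passes them, then they draw it home. The spindle is braked: it slips above 0.35 N m, stops at 1.2 rad either way.
- drive: Bench drive, grey box housing 150 (x) by 130 (y) mm, 75 mm high, fixed on the worktop, knob and switch on its -x face; origin under its centre, 95 mm below drive_seat, same axes.
- rack: Fixed wooden rack block, 85 mm (x) by 180 mm (y), 60 mm high; origin under its centre. Two round holes 37 mm across, 56 mm deep, at y = +45 and -45 mm: the arbor stands in one, the pointed centre in the other. The arbor's x axis starts within 0.4 rad of the rack's x axis.
- centre_face (a point): Centre of the flange underside of the other tool in the rack: a pointed centre with a conical head (62 mm high) and a whole, unslotted 60 mm flange. Not wanted; it stays in the rack.
- beaker: small clear glass beaker, 61 mm wide, 69 mm high; bystander; origin under its centre
- marker: white marker pen with a dark cap, 139 mm long, lying; bystander; origin under its middle
- stopper: black rubber stopper, 35 mm wide, 30 mm high; bystander; origin under its centre
- teat: red rubber teat, 26 mm wide, 52 mm high; bystander; origin under its centre
There are look-alikes about, which are no part of the job. What is shaped like the part that bears arbor_grip but blue is not meant.

How it is judged:
By the outcome, as a careful person would: the job done as asked, in the order asked, and still so for the second after the job is handed in, with the robot touching nothing.
It also fails if it takes over 58 s, if anything falls off the work surface, if the arm or the gripper's body presses on something with over 40 N, if the wrist force passes 120 N, or if a joint passes its speed limit or range.

## Working session

There is one attempt and no reset: what is moved stays moved. The work goes in short steps, Python scripts to look and compute and a tool call to move; the robot and the scene stay as the last step left them, time stands still between calls to the robot, and variables do not carry over. Pictures are saved under pics/ and viewed, and the job is handed in when it is done.

Besides the shell and the picture viewer there is one more tool, called as name([rows], argument=value, ...), one row to a line, values as JSON. move_arm: Moves the arm, as the interface text tells. Its arguments: {"type":"object","properties":{"deltas":{"type":"array"},"hand":{"type":"number"}},"required":["deltas"]}

```bash
ls; mkdir -p pics; python3 - <<'E'
from workcell import ctrl, eyes
import cv2, numpy as np, pickle
print(ctrl.get_obs()); print(ctrl.hold_point_z)
for n in ["scene","top"]:
    im=eyes.get_image(n); pickle.dump(im,open(f"pics/{n}0.pkl","wb"))
    cv2.imwrite(f"pics/{n}0.png",im["frame"][:,:,::-1]); print(n,im["fx"],im["D"],im["cam_to_world"])
E
```

```text
pics
{'t': 0.0, 'qpos': array([-1.33798126e+00,  4.23861590e-01,  1.63068400e+00, -1.43902561e-06,
        1.08859801e+00, -1.90048480e-02]), 'qvel': array([-0.00109269,  0.00068939,  0.00045102,  0.00144357,  0.00145519,
       -0.00117229]), 'joint_torque': array([-2.81791465e-03, -5.44627047e+01, -2.73660815e+01,  6.42630877e-02,
        2.28394236e-02, -1.10833398e-04]), 'ee_pos': array([ 155.62230634, -604.73998403,  221.89110254]), 'orientation': array([-3.11519331e+00, -3.94320883e-01,  2.61809960e-04]), 'ft_force': array([ 0.00429165, -0.43902762, -0.53646943]), 'moment': array([-0.02087432,  0.03456531, -0.0276683 ]), 'width': 87.7976224530618}
18.700000000000003
scene 411.88878429261064 [0.03482529 0.         0.         0.         0.        ] [[ 8.71435245e-01 -3.53658710e-01  3.39891351e-01  2.58828352e+02]
 [-4.90285060e-01 -6.49026209e-01  5.81709154e-01 -2.97742500e+02]
 [ 1.48718863e-02 -6.73565510e-01 -7.38977896e-01  7.89468187e+02]
 [ 0.00000000e+00  0.00000000e+00  0.00000000e+00  1.00000000e+00]]
top 393.76280572308497 [-0.09031618  0.          0.          0.          0.        ] [[-1.91440888e-02 -9.86070313e-01  1.65223612e-01  4.08204721e+02]
 [-9.99816720e-01  1.88520511e-02 -3.33567423e-03  2.43918075e+02]
 [ 1.74405360e-04 -1.65257188e-01 -9.86250491e-01  9.75008848e+02]
 [ 0.00000000e+00  0.00000000e+00  0.00000000e+00  1.00000000e+00]]
```

View pics/scene0.png

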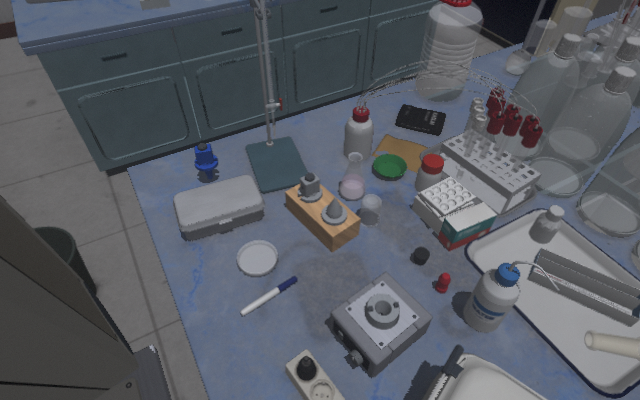

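View pics/top0.png

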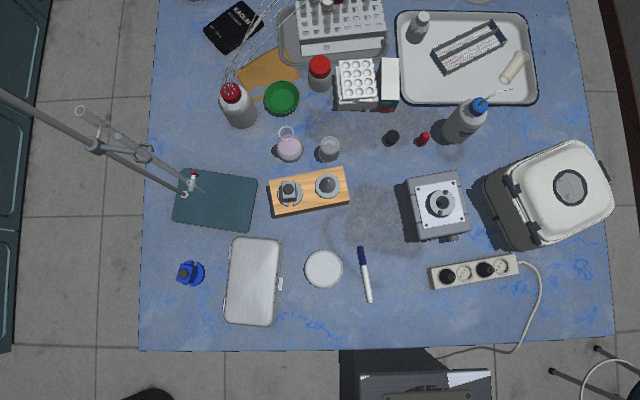

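The top picture shows the arbor at about (289,191), the pointed centre at (327,185), the drive nose at (441,203) and the blue look-alike at (190,272). Next I'll zoom in and measure.

```bash
cat > h.py <<'E'
import cv2, numpy as np, pickle
def cloud(im):
    K=np.array([[im["fx"],0,im["cx"]],[0,im["fy"],im["cy"]],[0,0,1]]);h,w=im["range_z"].shape
    u,v=np.meshgrid(np.arange(w),np.arange(h))
    p=cv2.undistortPoints(np.stack([u,v],-1).reshape(-1,1,2).astype(np.float64),K,np.array(im["D"])).reshape(h,w,2)
    z=im["range_z"].astype(float)
    P=np.stack([p[...,0]*z,p[...,1]*z,z],-1); T=im["cam_to_world"]
    W=P@T[:3,:3].T+T[:3,3]; W[z<=0]=np.nan
    return W
def proj(im,X):
    T=np.linalg.inv(im["cam_to_world"]);K=np.array([[im["fx"],0,im["cx"]],[0,im["fy"],im["cy"]],[0,0,1]])
    return cv2.projectPoints(np.atleast_2d(np.array(X,float)),cv2.Rodrigues(T[:3,:3])[0],T[:3,3],K,np.array(im["D"]))[0].reshape(-1,2)
def crop(im,x0,x1,y0,y1,s,fn):
    c=im["frame"][y0:y1,x0:x1,::-1]; cv2.imwrite(fn,cv2.resize(c,None,fx=s,fy=s,interpolation=cv2.INTER_CUBIC))
E
python3 - <<'E'
from h import *
t=pickle.load(open("pics/top0.pkl","rb")); s=pickle.load(open("pics/scene0.pkl","rb"))
crop(t,255,355,155,225,8,"pics/c1.png"); crop(t,395,480,160,250,6,"pics/c2.png")
crop(s,280,370,165,250,7,"pics/c3.png")
for n,im in(("top",t),("scene",s)):
    W=cloud(im)
    print(n,"table",np.nanmedian(W[...,2]))
    m=(W[...,0]>330)&(W[...,0]<420) if 0 else None
    b=W[175:210,270:350] if n=="top" else W[175:245,285:360]
    rk=b[(abs(b[...,2]-60)<4)]
    (cx,cy),(w,h),a=cv2.minAreaRect(rk[:,:2].astype(np.float32)); print("rack",cx,cy,w,h,a,np.median(rk[:,2]))
    b=W[165:250,400:475] if n=="top" else W[270:375,325:435]
    k=b[abs(b[...,2]-75)<4]; print("house",cv2.minAreaRect(k[:,:2].astype(np.float32)),np.median(k[:,2]))
    k=b[abs(b[...,2]-95)<4]; print("nose",cv2.minEnclosingCircle(k[:,:2].astype(np.float32)),np.median(k[:,2]),len(k))
    k=b[abs(b[...,2]-103)<3]; print("dogs?",len(k),k[:20])
    for uv in ([(289,191),(289,184),(327,185)] if n=="top" else []): print(uv,W[uv[1],uv[0]])
E
```

```text
top table 0.31238218592784506
rack 588.7761840820312 270.00634765625 84.35494995117188 180.34677124023438 9.677824974060059 60.85595012566898
house ((548.3129272460938, -33.15485382080078), (147.16709899902344, 129.3334503173828), 9.305519104003906) 74.7002719631505
nose ((547.2469482421875, -33.45148849487305), 30.2158145904541) 95.83841314848354 380
dogs? 32 [[574.77186671 -40.90645318 103.65779803]
 [574.81005747 -45.75141248 103.03554413]
 [572.71501171 -41.18438621 102.28827404]
 [572.44636436 -43.1072941  103.49751869]
 [572.13308409 -44.94598568 104.94431762]
 [572.48982788 -47.96824603 102.83480044]
 [570.47278409 -38.75402917 102.10944893]
 [570.18649509 -40.64281772 103.42868856]
 [570.08856058 -42.85910323 103.73490157]
 [569.85624448 -44.83473721 104.76475283]
 [567.8875582  -40.49663601 103.36022614]
 [568.41868432 -43.84111117 100.23433358]
 [568.37569533 -46.16405177 100.2423528 ]
 [565.57281831 -45.10377526 102.9263883 ]
 [565.72501026 -50.18182291 101.61981956]
 [563.95463327 -34.22177353 100.22554546]
 [529.21566995 -24.02274971 103.07195826]
 [526.86108713 -23.6897
[... 770 characters left out ...]
 -41.14430281 101.47408357]
 [571.29705589 -41.87285202 101.04372275]
 [571.216192   -44.14534654 104.77905154]
 [573.82356464 -44.23046309 102.61431692]
 [566.5865282  -41.95832064 101.61036154]
 [567.74359369 -43.22563886 102.63725172]
 [568.82889395 -44.54495424 103.81229781]
 [570.82756093 -45.11718481 102.96557409]
 [572.33755963 -46.08702689 103.1973787 ]
 [565.3969628  -43.59096988 101.57577487]
 [567.43095549 -46.33740329 104.23607562]
 [569.68541948 -46.69851515 102.8122337 ]
 [571.369983   -47.52487591 102.65556508]
 [525.75541601 -23.74680087 100.92635665]
 [526.37774788 -25.63994347 103.46592557]
 [528.75276297 -25.74848729 101.50831801]
 [565.81462752 -46.10969102 101.56401761]]
```

```bash
python3 - <<'E'
from h import *
t=pickle.load(open("pics/top0.pkl","rb")); W=cloud(t)
np.set_printoptions(precision=0,suppress=True,linewidth=220)
print(W[172:212,270:312:2,2][::2])
E
```

```text
[[ -0.  nan   3.  -1.  -0.   4.  -1.  -2.  -0.   3.   1.   2.  -0.   0.   1.   1.  -0.  -3.   2.  -0.  60.]
 [  4.  -1.   1.   1.   0.   3.   1.   4.   3.   1.   1.  -3.   1.   3.  -0.  61.  63.  59.  61.  63.  62.]
 [ -3.   2.  -1.   4.   2.   1.  -3.   1.  -2.   0.  60.  60.  61.  62.  63.  62.  61.  62.  63.  60.  59.]
 [ -1.   1.  -1.   1.   1.  62.  59.  62.  63.  62.  60.  61.  62.  63.  64.  60.  59.  60.  58.  60.  58.]
 [ 60.  58.  62.  60.  62.  60.  58.  62.  62.  58.  62.  65.  64.  59.  62.  64.  60.  nan  61.  61.  62.]
 [ 61.  57.  63.  61.  58.  57. 113. 116. 114. 117. 114. 112. 112.  71.  59.  62.  61.  60.  63.  56.  60.]
 [ 62.  62.  63.  61.  60.  62. 113. 117. 122. 123. 124. 115. 111.  70.  69.  64.  61.  61.  61.  61.  61.]
 [ 62.  62.  61.  59.  62.  70. 115. 124. 126. 125. 122. 124. 115.  70.  72.  69.  58.  61.  62.  60.  60.]
 [ 63.  60.  61.  61.  60.  73. 115. 123. 126. 124. 123. 123. 113.  72.  72.  74.  60.  60.  57.  59.  60.]
 [ 62.  62.  60.  61.  71.  73. 115. 123. 125. 123. 120. 123. 113.  76.  70.  69.  69.  61.  60.  62.  59.]
 [  3.  60.  61.  62
[... 360 characters left out ...]
 111. 109.  94.  68.  70.  64.  63.  62.  62.  64.]
 [ -3.  59.  61.  61.  59.  71.  69.  92.  92.  97.  95.  90.  84.  78.  70.  71.  59.  62.  61.  62.  60.]
 [  0.  -1.  62.  61.  62.  62.  74.  71.  73.  69.  60.  60.  71.  71.  71.  61.  65.  59.  60.  61.  62.]
 [  2.  -1.  61.  63.  62.  62.  61.  71.  72.  73.  62.  60.  71.  68.  59.  57.  62.  60.  63.  61.  63.]
 [  2.  -4.  62.  61.  61.  59.  61.  63.  61.  62.  60.  62.  63.  61.  61.  61.  60.  60.  61.  61.  59.]
 [  1.   3.  59.  62.  60.  63.  63.  60.  63.  60.  61.  61.  62.  60.  59.  61.  62.  61.  59.  59.  55.]
 [  2.  -1.  61.  59.  62.  61.  62.  61.  64.  60.  62.  60.  63.  58.  60.  60.  53.  43.  36.  32.  23.]]
```

```bash
python3 - <<'E'
from h import *
for n in("top","scene"):
    im=pickle.load(open(f"pics/{n}0.pkl","rb"));W=cloud(im)
    p=W[np.isfinite(W[...,2])]
    # rack yaw -> arbor hole approx
    near=p[np.hypot(p[:,0]-583,p[:,1]-312)<45]
    fl=near[abs(near[:,2]-70)<4]; hd=near[abs(near[:,2]-114)<4.5]; cap=near[near[:,2]>120.5]
    print(n,"flange circ",cv2.minEnclosingCircle(fl[:,:2].astype(np.float32)))
    print(" head",cv2.minAreaRect(hd[:,:2].astype(np.float32)),len(hd)," cap",cv2.minEnclosingCircle(cap[:,:2].astype(np.float32)),cap.mean(0))
    d=p[(abs(p[:,2]-103)<3)&(np.hypot(p[:,0]-547,p[:,1]+34)<32)&(np.hypot(p[:,0]-547,p[:,1]+34)>18)]
    a=d[d[:,0]>547].mean(0);b=d[d[:,0]<547].mean(0);print(" dogs",a,b,(a+b)/2,np.arctan2(*(a-b)[1::-1]))
    # tall things near path
    q=p[(p[:,0]>420)&(p[:,0]<760)&(p[:,1]>-130)&(p[:,1]<450)&(p[:,2]>125)]
    import collections
    c=collections.Counter(map(tuple,(q//30*30).astype(int))); print([k for k,v in c.items() if v>4])
E
```

```text
top flange circ ((580.841796875, 314.3154296875), 30.144161224365234)
 head ((580.764892578125, 313.89349365234375), (39.739097595214844, 29.341279983520508), 0.7018682956695557) 145  cap ((581.0313110351562, 314.8412780761719), 11.153873443603516) [580.95166888 314.58114995 123.68420861]
 dogs [570.39667086 -43.78279081 102.84527768] [524.24371902 -25.19036973 102.83167395] [547.32019494 -34.48658027 102.83847581] -0.3829553465591251
[(np.int64(750), np.int64(-150), np.int64(210)), (np.int64(750), np.int64(-120), np.int64(180)), (np.int64(750), np.int64(-120), np.int64(150)), (np.int64(720), np.int64(-120), np.int64(180)), (np.int64(750), np.int64(-150), np.int64(150)), (np.int64(720), np.int64(-120), np.int64(150)), (np.int64(720), np.int64(-150), np.int64(150)), (np.int64(750), np.int64(-120), np.int64(120)), (np.int64(750), np.int64(-90), np.int64(120)), (np.int64(720), np.int64(-90), np.int64(120)), (np.int64(720), np.int64(-120), np.int64(120)), (np.int64(720), np.int64(-150), np.int64(120)), (np.int64(690), np.int64(-120), np.int64(120)), (np.int64(690), np.int64(300), np.int6
[... 470 characters left out ...]
0769056] -0.33384278339486545
[(np.int64(750), np.int64(-120), np.int64(180)), (np.int64(750), np.int64(-150), np.int64(180)), (np.int64(750), np.int64(-150), np.int64(210)), (np.int64(720), np.int64(-120), np.int64(180)), (np.int64(750), np.int64(-120), np.int64(150)), (np.int64(720), np.int64(-120), np.int64(150)), (np.int64(750), np.int64(-90), np.int64(120)), (np.int64(720), np.int64(-90), np.int64(120)), (np.int64(720), np.int64(-120), np.int64(120)), (np.int64(750), np.int64(-150), np.int64(150)), (np.int64(720), np.int64(-150), np.int64(150)), (np.int64(690), np.int64(-120), np.int64(120)), (np.int64(720), np.int64(-150), np.int64(120)), (np.int64(690), np.int64(-150), np.int64(120))]
```

View pics/c1.png

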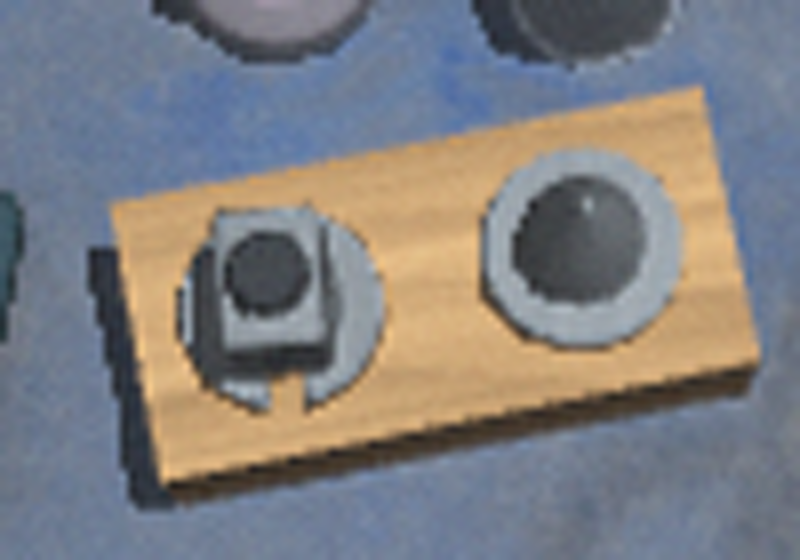

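View pics/c2.png

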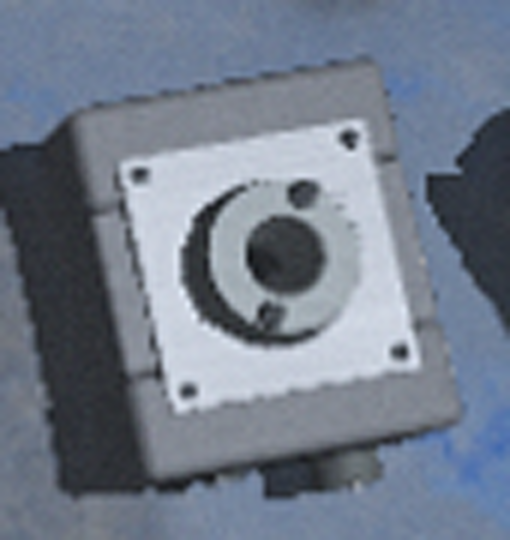

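View pics/c3.png

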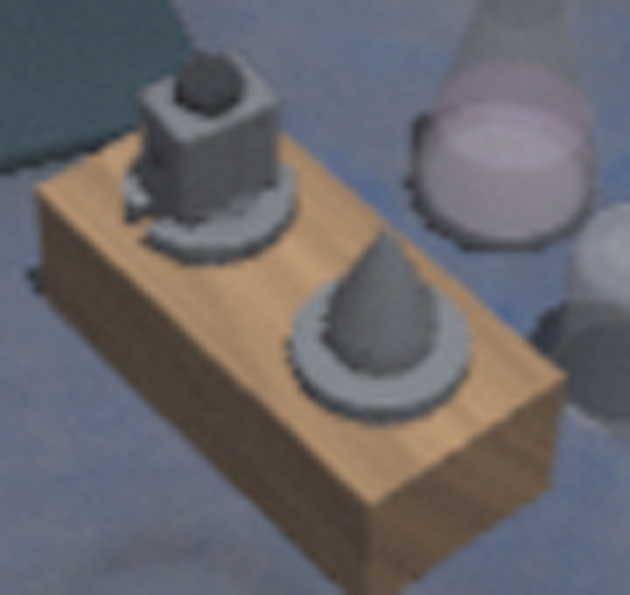

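```bash
cat >> h.py <<'E'
from scipy.spatial.transform import Rotation as R
def tooldelta(o,target):  # world target -> tool axes shift
    Rm=R.from_rotvec(o["orientation"]).as_matrix(); return Rm.T@(np.array(target)-o["ee_pos"])
def yaw(o):
    Rm=R.from_rotvec(o["orientation"]).as_matrix(); return np.arctan2(Rm[1,0],Rm[0,0]),Rm[:,2]
E
python3 - <<'E'
from h import *
from workcell import ctrl,eyes
im=eyes.get_image("wrist"); o=ctrl.get_obs(); Rm=R.from_rotvec(o["orientation"]).as_matrix()
T=im["cam_to_world"]; np.set_printoptions(precision=3,suppress=True)
print(im["fx"],Rm.T@T[:3,:3],Rm.T@(T[:3,3]-o["ee_pos"]),yaw(o))
for z in(260,):
  print(tooldelta(o,(520,-34,z)))
t=pickle.load(open("pics/top0.pkl","rb"));s=pickle.load(open("pics/scene0.pkl","rb"))
for im in(t,s):
    W=cloud(im);p=W[np.isfinite(W[...,2])]
    q=p[(p[:,0]>380)&(p[:,0]<800)&(p[:,1]>370)&(p[:,1]<640)&(p[:,2]>70)]
    import collections
    c=collections.Counter(map(tuple,(q//40*40).astype(int))); print([tuple(map(int,k)) for k,v in c.items() if v>2])
E
```

```text
331.0793477697177 [[ 0.001 -0.962 -0.273]
 [ 1.     0.001  0.   ]
 [-0.    -0.273  0.962]] [  74.705   -0.081 -161.245] (np.float64(0.25182824995662473), array([-0.   ,  0.001, -1.   ]))
[ 495.111 -462.129  -37.367]
[(760, 440, 160), (760, 400, 160), (560, 560, 600), (760, 440, 120), (760, 400, 120), (560, 560, 560), (760, 400, 80), (760, 440, 80), (760, 480, 80), (560, 480, 560), (760, 400, 40), (560, 560, 520), (560, 480, 520), (760, 440, 40), (560, 560, 480), (560, 480, 480), (600, 560, 400), (560, 560, 440), (560, 480, 440), (560, 560, 400), (560, 480, 400), (560, 520, 400), (560, 560, 360), (560, 480, 360), (560, 560, 320), (560, 480, 320), (560, 560, 280), (560, 560, 240), (560, 480, 280), (600, 480, 200), (560, 560, 200), (560, 480, 200), (560, 480, 240), (560, 480, 160), (560, 560, 160), (560, 560, 120), (560, 560, 80), (560, 480, 120), (560, 560, 40), (560, 480, 80), (440, 400, 40), (440, 360, 40), (400, 400, 40), (400, 360, 40), (400, 440, 40), (400, 520, 80), (400, 520, 40), (360, 400, 40), (360, 360, 40), (360, 520, 80), (360, 520, 40), (360, 560, 80), (360, 440, 40)]
[(560, 560, 400), (560, 480, 440), (600, 560, 400), (560, 520, 400), (560, 480, 400), (560, 560, 360), (560, 480, 360), (560, 560, 320), (560, 480, 320), (560, 560, 280), (560, 560, 240), (560, 480, 280), (560, 560, 200), (560, 480, 240), (560, 560, 160), (560, 480, 200), (760, 440, 160), (760, 400, 160), (600, 480, 200), (560, 560, 120), (560, 480, 160), (600, 480, 160), (760, 440, 120), (760, 400, 120), (560, 560, 80), (760, 440, 80), (560, 480, 120), (760, 400, 80), (560, 560, 40), (560, 480, 80), (760, 440, 40), (760, 400, 40), (360, 520, 80), (400, 520, 80), (360, 560, 80), (400, 520, 40), (360, 520, 40)]
```

```bash
python3 - <<'E'
from h import *
for n in("top","scene"):
    W=cloud(pickle.load(open(f"pics/{n}0.pkl","rb")));p=W[np.isfinite(W[...,2])]
    q=p[(p[:,0]>250)&(p[:,0]<800)&(p[:,1]<-100)&(p[:,1]>-550)&(p[:,2]>110)]
    import collections
    c=collections.Counter(map(tuple,(q//40*40).astype(int))); print([tuple(map(int,k)) for k,v in c.items() if v>2])
E
```

```text
[(760, -200, 200), (760, -200, 160), (760, -160, 200), (720, -160, 200), (720, -120, 200), (760, -120, 160), (760, -120, 120), (720, -120, 160), (720, -160, 160), (720, -160, 120), (720, -120, 120), (720, -160, 80), (680, -120, 120), (680, -120, 80), (680, -360, 120), (680, -400, 120), (640, -360, 120), (640, -400, 120), (640, -320, 120), (640, -320, 80), (640, -280, 120), (600, -360, 120), (600, -400, 120), (600, -280, 120), (600, -320, 120), (640, -240, 120), (600, -240, 120), (600, -440, 120), (600, -200, 80), (600, -200, 120), (560, -320, 160), (560, -360, 120), (560, -240, 120), (560, -280, 120), (560, -320, 120), (560, -360, 160), (560, -400, 120), (560, -440, 120), (560, -200, 120), (560, -280, 160), (560, -200, 80), (520, -280, 160), (520, -320, 120), (520, -360, 120), (520, -400, 120), (520, -440, 120), (520, -240, 120), (520, -280, 120), (520, -200, 120), (520, -360, 160), (520, -200, 80), (520, -320, 160), (480, -320, 120), (480, -360, 120), (480, -400, 120), (480, -440, 120), (480, -240, 120), (480, -280, 120), (480, -200, 120), (480, -200, 80), (480, -440, 80), (480, -240, 80), (440, -280, 120), (440, -320, 120), (440, -360, 120), (440, -240, 120), (440, -240, 80), (440, -280, 80)]
[(720, -120, 200), (720, -160, 200), (720, -120, 160), (760, -160, 200), (760, -120, 160), (760, -160, 160), (720, -160, 160), (720, -120, 120), (760, -200, 200), (760, -160, 120), (720, -160, 120), (760, -200, 160), (680, -120, 120), (680, -120, 80), (680, -160, 120), (680, -160, 80), (720, -160, 80), (560, -200, 120), (600, -200, 120), (600, -200, 80), (600, -240, 120), (520, -200, 120), (560, -240, 120), (520, -200, 80), (600, -280, 120), (520, -240, 120), (640, -280, 120), (560, -280, 120), (480, -240, 120), (480, -200, 120), (480, -200, 80), (640, -320, 120), (480, -240, 80), (600, -320, 120), (520, -280, 120)]
```

move_arm([
  [28,-25,0,0,0,0],
  [28,-25,0,0,0,0],
  [28,-25,0,0,0,0],
  [28,-25,0,0,0,0],
  [28,-25,0,0,0,0],
], hand=-1)

```text
t: 0.57
ee_pos: [259.4, -449.1, 220.1]
orientation: [3.118, 0.38, -0.002]
ft_force: [0.6, -0.2, 0.2]
width: 87.9
```

move_arm([
  [28,-25,0,0,0,0],
  [28,-25,0,0,0,0],
  [28,-25,0,0,0,0],
  [28,-25,0,0,0,0],
  [28,-25,0,0,0,0],
])

```text
t: 0.98
ee_pos: [368.0, -285.6, 219.5]
orientation: [-3.119, -0.376, 0.002]
ft_force: [0.5, -0.2, 0.1]
width: 87.6
```

move_arm([
  [28,-25,0,0,0,0],
  [28,-25,0,0,0,0],
  [28,-25,0,0,0,0],
  [28,-25,0,0,0,0],
  [28,-25,0,0,0,0],
])

```text
t: 1.4
ee_pos: [477.4, -121.8, 219.5]
orientation: [-3.119, -0.375, 0.002]
ft_force: [1.0, -1.0, -1.0]
width: 87.8
```

move_arm([
  [25,-20,0,0,0,0],
  [25,-20,0,0,0,0],
  [25,-20,0,0,0,0],
  [0,0,0,0,0,0],
])

```text
t: 1.73
ee_pos: [541.0, -35.8, 219.4]
orientation: [-3.117, -0.383, -0.001]
ft_force: [0.5, 0.5, 0.5]
width: 87.5
```

```bash
python3 - <<'E'
from h import *
from workcell import ctrl,eyes
im=eyes.get_image("wrist"); pickle.dump(im,open("pics/w1.pkl","wb")); cv2.imwrite("pics/w1.png",im["frame"][...,::-1])
print(ctrl.get_obs()["ee_pos"])
E
```

```text
[539.33932838 -37.18811557 219.03856405]
```

View pics/w1.png

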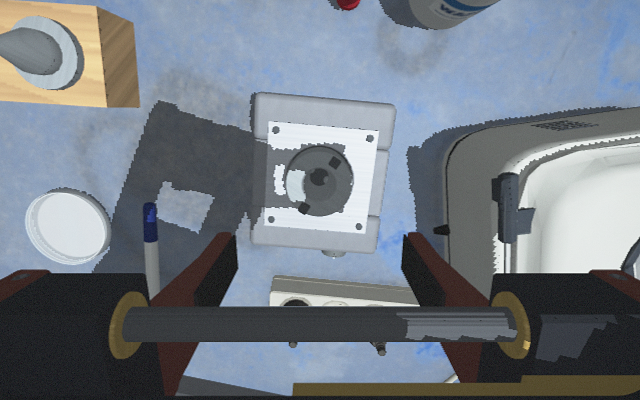

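```bash
python3 - <<'E'
from h import *
im=pickle.load(open("pics/w1.pkl","rb")); crop(im,260,380,110,240,5,"pics/w1c.png")
W=cloud(im); b=W[100:250,250:390].reshape(-1,3); b=b[np.isfinite(b[:,2])]
n=b[abs(b[:,2]-95)<3];print("nose",cv2.minEnclosingCircle(n[:,:2].astype(np.float32)),np.median(n[:,2]))
h=b[abs(b[:,2]-75)<3];print("house",cv2.minAreaRect(h[:,:2].astype(np.float32)),np.median(h[:,2]))
d=b[(b[:,2]>100)&(b[:,2]<107)&(np.hypot(b[:,0]-547,b[:,1]+34)<34)]
a=d[d[:,0]>547];c=d[d[:,0]<547];print(len(a),len(c));a=a.mean(0);c=c.mean(0);print(a,c,(a+c)/2,np.linalg.norm(a-c),np.arctan2(*(a-c)[1::-1]))
E
```

```text
nose ((548.3551635742188, -33.68675231933594), 30.06839370727539) 94.24659768150605
house ((549.203125, -32.70770263671875), (144.07888793945312, 123.70752716064453), 9.206901550292969) 73.81192992383279
91 86
[571.59568822 -41.80481385 102.17603546] [525.59378762 -25.57179531 102.03305576] [548.59473792 -33.68830458 102.10454561] 48.78223234193755 -0.3392356588886233
```

View pics/w1c.png

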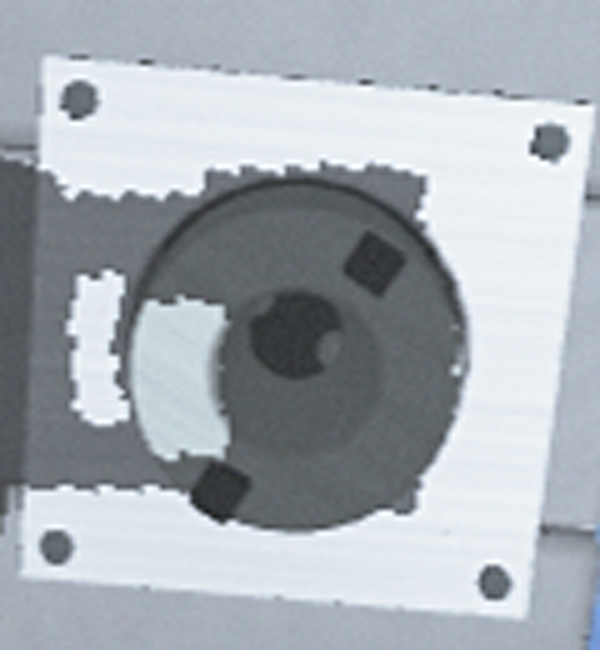

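```bash
cat >> h.py <<'E'
def ray(im,uv,z):
    K=np.array([[im["fx"],0,im["cx"]],[0,im["fy"],im["cy"]],[0,0,1]])
    p=cv2.undistortPoints(np.array(uv,float).reshape(-1,1,2),K,np.array(im["D"])).reshape(-1,2)
    T=im["cam_to_world"]; d=np.c_[p,np.ones(len(p))]@T[:3,:3].T; return T[:3,3]+d*((z-T[2,3])/d[:,2:])
E
python3 - <<'E'
from h import *
from workcell import ctrl
im=pickle.load(open("pics/w1.pkl","rb"))
P=ray(im,[(334.4,162.4),(303.4,207.6)],103);d=P[0]-P[1];print(P,P.mean(0),np.hypot(*d[:2]),np.arctan2(d[1],d[0]))
o=ctrl.get_obs();print(yaw(o),tooldelta(o,(560,314,230)))
E
```

```text
[[572.00445651 -41.36482333 103.        ]
 [526.73229176 -25.18329892 103.        ]] [549.36837413 -33.27406113 103.        ] 48.07713213053379 -0.3432765127568055
(np.float64(0.24510525075211773), array([-1.25332516e-03,  2.83834541e-04, -9.99999174e-01])) [ 105.24927639 -335.68461093  -10.88764212]
```

move_arm([
  [11.5,-37,-2,0,0,0],
  [11.5,-37,-2,0,0,0],
  [11.5,-37,-2,0,0,0],
  [11.5,-37,-2,0,0,0],
  [11.5,-37,-2,0,0,0],
])

```text
t: 2.2
ee_pos: [548.2, 152.2, 227.2]
orientation: [3.118, 0.365, -0.011]
ft_force: [0.5, -0.2, 0.3]
width: 87.9
```

move_arm([
  [11.5,-37,-2,0,0,0],
  [11.5,-37,-2,0,0,0],
  [11.5,-37,-2,0,0,0],
  [0,0,0,0,0,0.11],
  [0,0,0,0,0,0.11],
])

```text
t: 2.62
ee_pos: [554.3, 274.7, 232.4]
orientation: [3.137, 0.016, -0.013]
ft_force: [0.7, -0.4, 0.3]
width: 87.8
```

move_arm([
  [0,0,0,0,0,0],
  [0,0,0,0,0,0],
])

```text
t: 2.78
ee_pos: [553.6, 273.6, 231.7]
orientation: [3.136, 0.015, -0.015]
ft_force: [-0.7, 0.1, 0.6]
width: 88.0
```

```bash
python3 - <<'E'
from h import *
from workcell import ctrl,eyes
im=eyes.get_image("wrist"); pickle.dump(im,open("pics/w2.pkl","wb")); cv2.imwrite("pics/w2.png",im["frame"][...,::-1])
o=ctrl.get_obs();print(o["ee_pos"],yaw(o),o["qpos"])
W=cloud(im);p=W[np.isfinite(W[...,2])]
near=p[np.hypot(p[:,0]-581,p[:,1]-314)<42]
for z,t in((70,4),(114,4),(123,3)):
    q=near[abs(near[:,2]-z)<t][:,:2].astype(np.float32);print(z,len(q),cv2.minEnclosingCircle(q),cv2.minAreaRect(q))
E
```

```text
[553.64376377 273.3499249  231.72469114] (np.float64(0.009200585429540612), array([-0.00971614, -0.00525124, -0.99993901])) [ 4.39653246e-01  4.07328902e-01  1.63190126e+00 -6.87026316e-04
  1.11339000e+00  2.00153059e+00]
70 1018 ((581.7509155273438, 315.2733459472656), 30.028642654418945) ((585.1356811523438, 314.2723693847656), (59.47773742675781, 52.67831802368164), 76.47795104980469)
114 975 ((581.8234252929688, 314.9415588378906), 23.373884201049805) ((581.7700805664062, 315.2842712402344), (40.05430221557617, 29.846343994140625), 3.3511815071105957)
123 561 ((581.8324584960938, 314.98223876953125), 11.492657661437988) ((581.6085815429688, 315.41363525390625), (21.571949005126953, 22.324954986572266), 89.59231567382812)
```

View pics/w2.png

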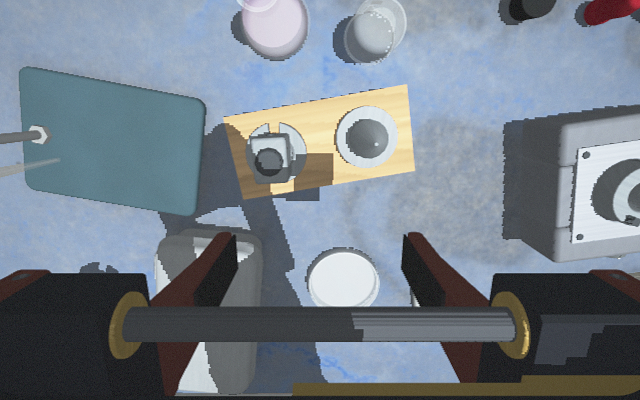

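```bash
cat >> h.py <<'E'
def rel(o,pos,yw):
    Rm=R.from_rotvec(o["orientation"]).as_matrix()
    c,s=np.cos(yw),np.sin(yw); Rt=np.array([[c,s,0],[s,-c,0],[0,0,-1.]])
    return np.round(Rm.T@(np.array(pos)-o["ee_pos"]),1), np.round(R.from_matrix(Rm.T@Rt).as_rotvec(),4)
E
python3 - <<'E'
from h import *
from workcell import ctrl
print(rel(ctrl.get_obs(),(581.7,315.1,150),.058))
E
```

```text
(array([ 29.2, -41.9,  81.2]), array([ 0.0049,  0.0099, -0.0488]))
```

move_arm([
  [10,-14,0,0.005,0.01,-0.049],
  [10,-14,12,0,0,0],
  [8,-12,25,0,0,0],
  [0,0,25,0,0,0],
  [0,0,0,0,0,0],
], hand=-0.4)

```text
t: 3.25
ee_pos: [582.8, 309.8, 170.1]
orientation: [-3.139, -0.106, -0.006]
ft_force: [-0.8, -1.3, -1.5]
width: 61.6
```

```bash
python3 - <<'E'
from h import *
from workcell import ctrl
o=ctrl.get_obs();print(o["ee_pos"],o["width"],rel(o,(581.7,315.1,77),.058))
E
```

```text
[582.83155401 309.75527251 170.05018048] 61.628032657362674 (array([-1.1, -5.3, 93.1]), array([-0.0007, -0.0038,  0.0096]))
```

move_arm([
  [-1,-5.3,5,0,-0.004,0.01],
  [0,0,20,0,0,0],
  [0,0,20,0,0,0],
  [0,0,10,0,0,0],
  [0,0,0,0,0,0],
])

```text
t: 3.67
ee_pos: [583.5, 312.8, 117.5]
orientation: [-3.138, -0.089, -0.003]
ft_force: [0.2, -0.4, 0.3]
width: 61.4
```

```bash
python3 - <<'E'
from h import *
from workcell import ctrl
o=ctrl.get_obs();print(o["ee_pos"],o["width"],rel(o,(581.7,315.1,77),.058))
E
```

```text
[583.46975416 312.84913666 117.48306166] 61.40203836417657 (array([-1.7, -2.3, 40.5]), array([-0.0019, -0.002 , -0.001 ]))
```

move_arm([
  [-2,-3,12,-0.002,-0.002,0],
  [0,0,12,0,0,0],
  [0,0,12,0,0,0],
  [0,0,0,0,0,0],
])

```text
t: 4.0
ee_pos: [583.0, 316.4, 82.4]
orientation: [-3.138, -0.089, -0.006]
ft_force: [-0.4, -1.0, -0.1]
width: 61.3
```

```bash
python3 - <<'E'
from h import *
from workcell import ctrl
o=ctrl.get_obs();print(o["ee_pos"],o["width"],o["ft_force"],rel(o,(581.7,315.1,77),.058))
E
```

```text
[583.01677696 316.44193925  82.35039319] 61.3104620168995 [-0.39218627 -0.96407427 -0.09635469] (array([-1.4,  1.3,  5.3]), array([-0.0017, -0.0042, -0.0012]))
```

move_arm([
  [-1,1,4,-0.002,-0.004,-0.001],
  [-0.5,0.3,0,0,0,0],
])

```text
t: 4.17
ee_pos: [581.4, 315.1, 77.5]
orientation: [3.14, 0.091, -0.001]
ft_force: [0.0, -0.8, -0.1]
width: 61.5
```

move_arm([
  [0,0,0,0,0,0],
  [0,0,0,0,0,0],
  [0,0,0,0,0,0],
  [0,0,0,0,0,0],
  [0,0,0,0,0,0],
], hand=1)

```text
t: 4.58
ee_pos: [582.3, 315.4, 78.9]
orientation: [-3.14, -0.091, -0.002]
ft_force: [0.1, -0.9, 0.6]
width: 31.7
```

```bash
python3 - <<'E'
from h import *
from workcell import ctrl
o=ctrl.get_obs();print(o["ee_pos"],o["width"],o["ft_force"],o["moment"],rel(o,(581.7,315.1,77),.058))
E
```

```text
[582.26024304 315.41796343  78.89992815] 31.743672262251852 [ 0.1269008  -0.90220967  0.59913087] [-0.02784376  0.04663816 -0.03544456] (array([-0.6,  0.3,  1.9]), array([-0.0001, -0.0011,  0.0002]))
```

move_arm([
  [0,0,0,0,0,0],
  [0,0,0,0,0,0],
  [0,0,0,0,0,0],
])

```text
t: 4.83
ee_pos: [582.2, 315.5, 79.0]
orientation: [-3.14, -0.092, -0.002]
ft_force: [0.1, 1.2, -1.0]
width: 29.8
```

```bash
python3 - <<'E'
from h import *
from workcell import ctrl
o=ctrl.get_obs();print(o["ee_pos"],o["width"],o["ft_force"],o["moment"],rel(o,(581.7,315.1,77),.058))
E
```

```text
[582.2231331  315.46667408  78.989965  ] 29.75487544118225 [ 0.14550326  1.2025914  -1.03272219] [ 0.03739976 -0.06272206 -0.0249631 ] (array([-0.5,  0.3,  2. ]), array([-0.0002, -0.0013,  0.0003]))
```

move_arm([
  [0,0,-15,0,0,0],
  [0,0,-30,0,0,0],
  [0,0,-30,0,0,0],
  [0,0,-30,0,0,0],
  [0,0,-30,0,0,0],
])

```text
t: 5.25
ee_pos: [576.1, 312.2, 211.8]
orientation: [3.131, 0.091, -0.027]
ft_force: [0.9, 0.6, -2.0]
width: 29.9
```

move_arm([
  [0,0,-20,0,0,0],
  [0,0,0,0,0,0],
  [0,0,0,0,0,0],
])

```text
t: 5.5
ee_pos: [578.9, 313.7, 242.6]
orientation: [3.137, 0.091, -0.01]
ft_force: [0.8, -0.6, -4.2]
width: 30.0
```

```bash
python3 - <<'E'
from h import *
from workcell import ctrl,eyes
o=ctrl.get_obs();print(o["ee_pos"],o["width"],o["ft_force"],o["moment"],rel(o,(545,-34,235),.058))
for n in("wrist","scene"):
    im=eyes.get_image(n); pickle.dump(im,open(f"pics/{n}3.pkl","wb")); cv2.imwrite(f"pics/{n}3.png",im["frame"][...,::-1])
E
```

```text
[578.86384072 313.66127319 242.64182861] 29.976669319603694 [ 0.75993505 -0.55440443 -4.24803677] [-0.02194994  0.04970067  0.00941479] (array([-54. , 345.1,   9.1]), array([0.0033, 0.0063, 0.0002]))
```

View pics/wrist3.png

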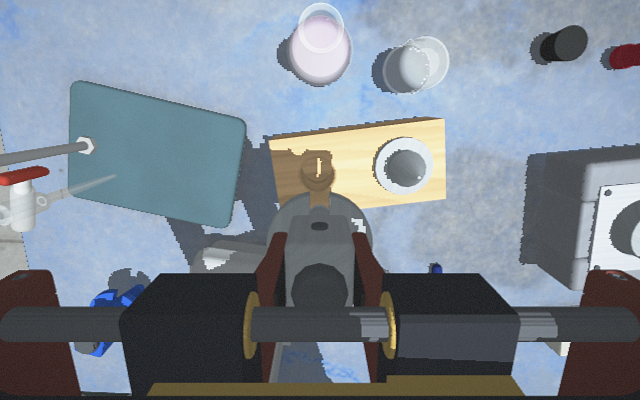

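View pics/scene3.png

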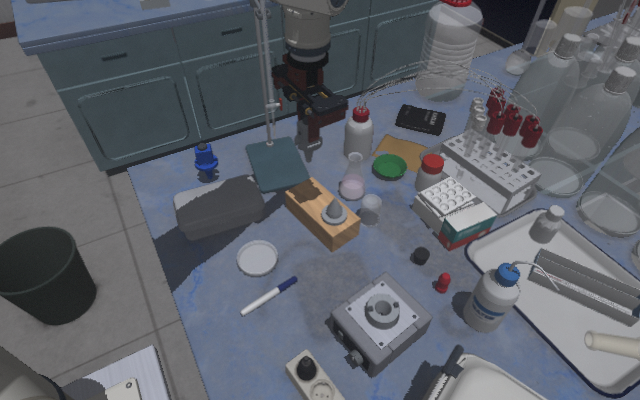

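The arbor is held: wrist picture shows its flange round (319,226) with the slot there and the cap at (319,290); the pointed centre is still in the rack. Now I'll check how it sits in the tool frame.

```bash
python3 - <<'E'
from h import *
from workcell import ctrl
im=pickle.load(open("pics/wrist3.pkl","rb")); o=ctrl.get_obs(); W=cloud(im)
Rm=R.from_rotvec(o["orientation"]).as_matrix(); L=(W-o["ee_pos"])@Rm
np.set_printoptions(precision=1,suppress=True,linewidth=200)
p=L[np.isfinite(L[...,2])]
for lo,hi in((5,13),(-29,-21),(-42,-30),(-50,-42)):
    q=p[(p[:,2]>lo)&(p[:,2]<hi)&(np.hypot(p[:,0],p[:,1])<40)]
    if len(q)>5: print(lo,hi,len(q),cv2.minEnclosingCircle(q[:,:2].astype(np.float32)),q.min(0),q.max(0),np.median(q,0))
for v in range(195,310,8): print(v,L[v,319],L[v,300],L[v,340])
crop(im,250,390,180,330,4,"pics/w3c.png")
E
```

```text
5 13 1838 ((0.4179087281227112, 0.24170638620853424), 29.801437377929688) [ -3.2 -29.3   6.4] [29.3 29.9 12.9] [18.6 -0.4  8.4]
-29 -21 698 ((11.472620010375977, 0.20772171020507812), 23.84590721130371) [  8.9 -23.6 -29. ] [ 21.8  24.1 -21. ] [ 19.5   0.6 -24.9]
-42 -30 3721 ((11.089157104492188, 0.09028339385986328), 25.682340621948242) [ -9.9 -25.6 -42. ] [ 20.6  25.8 -30. ] [ 11.7   0.3 -35.5]
-50 -42 2312 ((11.348448753356934, 0.22045040130615234), 26.03155517578125) [ -4.6 -25.8 -50. ] [ 12.5  26.3 -42. ] [  5.5  -0.1 -44.5]
195 [-17.5  -0.2 182.9] [ 27.8 -10.5  12.9] [27.4 11.5 14.5]
203 [-26.6  -0.1 183.1] [ 24.7 -10.3   8.1] [24.6 11.2  8.4]
211 [18.4 -0.1 13.5] [ 19.9 -10.4   8.7] [20.4 11.2  7.5]
219 [19.9 -0.1 -4.4] [19.8 -9.7 -4.3] [20.  10.5 -4.8]
227 [ 21.8  -0.1 -21.1] [ 19.7  -9.1 -15.3] [ 19.4   9.9 -14.5]
235 [ 19.6  -0.1 -25.2] [ 19.3  -8.6 -24.6] [ 19.8   9.2 -25.7]
243 [ 19.4  -0.1 -33.7] [ 19.5  -8.1 -33.9] [ 19.3   8.8 -33.6]
251 [ 16.8  -0.1 -36.1] [ 16.6  -8.  -35.6] [ 16.6   8.7 -35.5]
259 [ 13.2  -0.1 -36.2] [ 12.5  -8.1 -34.7] [ 12.9   8.8 -35.5]
267 [ 11.6  -0.1 -40.3] [  9.8  -8.  -36.8] [  9.6   8.8 -36.3]
275 [ 10.   -0.1 -44. ] [  8.2  -7.9 -40.6] [  7.8   8.6 -39.9]
283 [  6.9  -0.1 -44.7] [  6.4  -7.7 -43.9] [  5.9   8.4 -43. ]
291 [  3.4  -0.1 -44.9] [  3.2  -7.7 -44.5] [  3.1   8.4 -44.4]
299 [ -0.4  -0.1 -44.7] [ -0.3  -7.7 -44.9] [ -0.6   8.5 -44.4]
307 [ 28.1  -0.1 -92.9] [ 29.   -4.5 -94.4] [ 29.2   4.9 -94.6]
```

View pics/w3c.png

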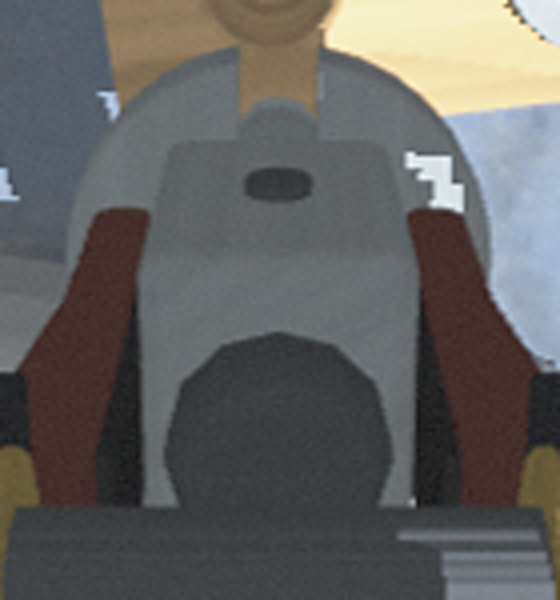

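move_arm([
  [-3,20,0,0.003,0.006,0],
  [-6,38,1,0,0,0],
  [-6,38,1,0,0,0],
  [-6,38,1,0,0,0],
  [-6,38,1,0,0,0],
])

```text
t: 6.02
ee_pos: [556.8, 140.7, 227.4]
orientation: [3.137, 0.108, -0.022]
ft_force: [0.5, -0.3, -3.7]
width: 30.1
```

move_arm([
  [-6,38,1,0,0,0],
  [-6,38,1,0,0,0],
  [-6,38,1,0,0,0],
  [-3,20,0,0,0,0],
  [0,0,0,0,0,0.1],
])

```text
t: 6.43
ee_pos: [535.3, -6.7, 214.4]
orientation: [3.135, -0.053, -0.053]
ft_force: [0.6, 0.7, -3.7]
width: 29.7
```

move_arm([
  [0,0,0,0,0,0.1],
  [0,0,0,0,0,0.1],
  [0,0,0,0,0,0.06],
  [0,0,0,0,0,0],
])

```text
t: 6.77
ee_pos: [529.3, -10.2, 206.4]
orientation: [3.089, -0.494, -0.074]
ft_force: [0.6, -0.4, -3.5]
width: 30.0
```

```bash
python3 - <<'E'
from h import *
from workcell import ctrl
o=ctrl.get_obs();print(o["ee_pos"],o["width"],o["ft_force"],o["moment"],rel(o,(548.6,-33.9,200),-.342),o["qpos"][5])
E
```

```text
[529.33655772 -10.21434247 206.43003735] 29.979252186111978 [ 0.60458376 -0.35400593 -3.54186059] [ 0.02353481 -0.04824166  0.01922975] (array([26. , 16.4,  5.6]), array([0.0206, 0.0447, 0.025 ])) 1.8542168602186204
```

move_arm([
  [8,5,0,0.02,0.045,0.025],
  [8,5,0,0,0,0],
  [7,5,0,0,0,0],
  [0,0,0,0,0,0],
  [0,0,0,0,0,0],
])

```text
t: 7.18
ee_pos: [543.9, -32.8, 200.7]
orientation: [3.096, -0.522, -0.018]
ft_force: [0.2, 0.3, -4.0]
width: 29.9
```

```bash
python3 - <<'E'
from h import *
from workcell import ctrl
o=ctrl.get_obs();print(o["ee_pos"],o["width"],o["ft_force"],o["moment"],rel(o,(548.6,-33.9,200),-.342),o["qpos"][5])
E
```

```text
[543.85207305 -32.83233328 200.71582395] 29.94173788774858 [ 0.18999894  0.34281192 -3.95286569] [0.07345344 0.01366064 0.0153829 ] (array([ 4.8, -0.5,  0.7]), array([0.0035, 0.0108, 0.0081])) 1.8233903779388314
```

move_arm([
  [4.5,-0.5,0,0.004,0.011,0.008],
  [0,0,3,0,0,0],
  [0,0,0,0,0,0],
])

```text
t: 7.43
ee_pos: [548.9, -33.7, 197.0]
orientation: [-3.095, 0.533, 0.0]
ft_force: [0.5, -0.4, -4.1]
width: 29.7
```

```bash
python3 - <<'E'
from h import *
from workcell import ctrl,eyes
o=ctrl.get_obs();print(o["ee_pos"],o["width"],o["ft_force"],o["moment"],rel(o,(548.6,-33.9,180),-.342))
L={}
for n in("scene","wrist","top"):
    im=eyes.get_image(n); pickle.dump(im,open(f"pics/{n}4.pkl","wb"))
    if n=="scene":crop(im,300,460,200,380,4,"pics/s4.png")
    if n=="wrist":cv2.imwrite("pics/w4.png",im["frame"][...,::-1])
E
```

```text
[548.88530354 -33.7312054  196.98332265] 29.720740305912493 [ 0.54348541 -0.395952   -4.05560599] [-0.01943572  0.05735358 -0.0579234 ] (array([-0.2,  0.3, 17. ]), array([-0.0005,  0.0003,  0.0007]))
```

View pics/s4.png

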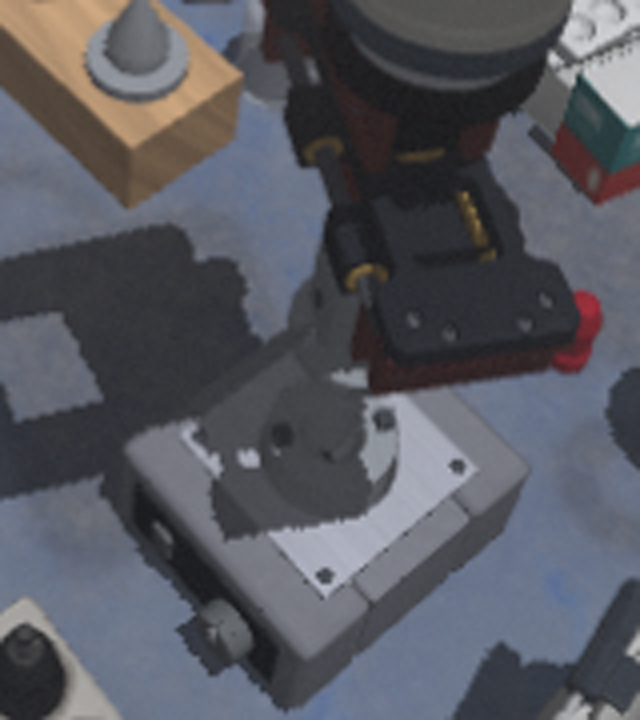

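View pics/w4.png

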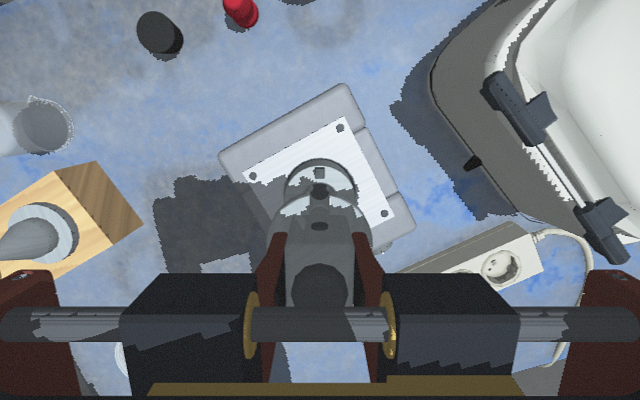

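The wrist picture shows the front dog at (320,172), in line with the slot at (319,195). I'll check the nose and dog against the tool frame.

```bash
python3 - <<'E'
from h import *
from workcell import ctrl
im=pickle.load(open("pics/wrist4.pkl","rb")); o=ctrl.get_obs(); W=cloud(im)
b=W[100:260,240:400].reshape(-1,3); b=b[np.isfinite(b[:,2])]; 
n=b[(abs(b[:,2]-94.5)<3)&(np.hypot(b[:,0]-548,b[:,1]+34)<36)]
(c,r)=cv2.minEnclosingCircle(n[:,:2].astype(np.float32));print(c,r)
from scipy.optimize import least_squares
out=n[np.hypot(n[:,0]-c[0],n[:,1]-c[1])>r-2.5][:,:2]
s=least_squares(lambda v:np.hypot(out[:,0]-v[0],out[:,1]-v[1])-29.3,c);print("fit",s.x)
d=b[(b[:,2]>100)&(b[:,2]<106)&(np.hypot(b[:,0]-548,b[:,1]+34)<32)];Rm=R.from_rotvec(o["orientation"]).as_matrix()
for P in(d.mean(0),[*s.x,95],[*c,95]): print((np.array(P)-o["ee_pos"])@Rm)
print(len(d))
E
```

```text
(548.9930419921875, -34.06536102294922) 29.763341903686523
fit [547.88655213 -33.68440218]
[23.69726671  0.44925483 95.71473716]
[ -1.27583718   0.50448743 102.59781145]
[ -0.10565648   0.49325938 102.59853616]
109
```

move_arm([
  [0,0.2,12,0,0,0],
  [0,0,12,0,0,0],
  [0,0,12,0,0,0],
  [0,0,0,0,0,0],
])

```text
t: 7.92
ee_pos: [549.6, -33.4, 159.8]
orientation: [-3.095, 0.532, -0.005]
ft_force: [0.6, 0.1, -2.9]
width: 29.5
```

```bash
cat > st.py <<'E'
from h import *
from workcell import ctrl
np.set_printoptions(precision=3,suppress=True)
o=ctrl.get_obs();print(o["t"],o["ee_pos"],round(o["width"],1),"F",o["ft_force"],"M",o["moment"],"rel",*rel(o,(548.7,-33.9,114),-.342), "yaw",yaw(o)[0])
E
python3 st.py
```

```text
7.9167 [549.565 -33.448 159.794] 29.5 F [ 0.61   0.104 -2.879] M [ 0.044  0.055 -0.019] rel [-0.8  0.8 45.8] [-0.001 -0.003  0.002] yaw -0.34019375055009
```

move_arm([
  [-1,0.7,8,-0.001,-0.003,0.002],
  [0,0,8,0,0,0],
  [0,0,8,0,0,0],
  [0,0,0,0,0,0],
])

```text
t: 8.25
ee_pos: [548.1, -33.6, 133.2]
orientation: [-3.095, 0.535, 0.001]
ft_force: [-0.9, -0.6, -3.9]
width: 30.0
```

```bash
python3 st.py
```

```text
8.25 [548.06  -33.608 133.162] 30.0 F [-0.86  -0.601 -3.887] M [-0.049  0.084  0.051] rel [ 0.7  0.1 19.2] [-0.     0.001  0.   ] yaw -0.3419997639687933
```

move_arm([
  [0.5,0,4,0,0,0],
  [0,0,3,0,0,0],
  [0,0,0,0,0,0],
])

```text
t: 8.5
ee_pos: [548.8, -33.8, 125.3]
orientation: [-3.095, 0.535, 0.001]
ft_force: [-0.1, 0.2, -3.3]
width: 29.9
```

```bash
python3 st.py
```

```text
8.5 [548.824 -33.823 125.311] 29.9 F [-0.104  0.198 -3.271] M [-0.009  0.038 -0.031] rel [-0.1  0.1 11.3] [-0.     0.001 -0.   ] yaw -0.34201580092067274
```

move_arm([
  [0,0,2,0,0,0],
  [0,0,1,0,0,0],
])

```text
t: 8.67
ee_pos: [549.3, -33.9, 122.5]
orientation: [-3.095, 0.535, -0.001]
ft_force: [-0.9, -0.1, -2.9]
width: 29.6
```

move_arm([
  [0,0,1,0,0,0],
  [0,0,0.5,0,0,0],
])

```text
t: 8.83
ee_pos: [549.6, -33.9, 121.2]
orientation: [-3.095, 0.535, -0.002]
ft_force: [-0.3, 0.5, -2.8]
width: 30.3
```

```bash
python3 st.py
```

```text
8.8333 [549.576 -33.921 121.184] 30.3 F [-0.26   0.524 -2.847] M [0.037 0.047 0.002] rel [-0.8  0.3  7.2] [-0.001 -0.001 -0.   ] yaw -0.3420666120233653
```

move_arm([
  [-0.8,0.2,0.5,0,0,0],
  [0,0,1,0,0,0],
])

```text
t: 9.0
ee_pos: [549.0, -33.8, 119.9]
orientation: [-3.095, 0.535, -0.003]
ft_force: [-0.4, -0.2, -2.8]
width: 29.9
```

```bash
python3 st.py
```

```text
9.0 [548.977 -33.839 119.918] 29.9 F [-0.387 -0.173 -2.831] M [-0.014  0.026  0.036] rel [-0.3  0.2  5.9] [-0.001 -0.002  0.   ] yaw -0.34199386719353075
```

move_arm([
  [-0.4,0,1,0,0,0],
  [0,0,1,0,0,0],
])

```text
t: 9.17
ee_pos: [548.8, -33.8, 118.1]
orientation: [-3.095, 0.535, -0.004]
ft_force: [-0.8, -0.2, -1.0]
width: 29.8
```

```bash
python3 st.py
```

```text
9.1667 [548.776 -33.762 118.117] 29.8 F [-0.808 -0.231 -1.036] M [ 0.026  0.073 -0.01 ] rel [-0.   0.2  4.1] [-0.001 -0.003 -0.   ] yaw -0.3420553816952421
```

Force just starts to change (−3→−1 N). I'll go on in small steps.

move_arm([
  [0,0,1,0,0,0],
])

```text
t: 9.25
ee_pos: [548.8, -33.8, 117.2]
orientation: [-3.095, 0.534, -0.005]
ft_force: [-0.3, -0.5, -2.0]
width: 30.3
```

```bash
python3 st.py
```

```text
9.25 [548.849 -33.764 117.171] 30.3 F [-0.328 -0.498 -2.033] M [-0.002  0.056  0.016] rel [-0.1  0.2  3.2] [-0.001 -0.003  0.   ] yaw -0.34195996477525564
```

move_arm([
  [0,0,1,0,0.002,0],
])

```text
t: 9.33
ee_pos: [548.8, -33.8, 116.2]
orientation: [-3.096, 0.535, -0.008]
ft_force: [-1.3, 0.0, -0.6]
width: 30.1
```

move_arm([
  [0,0,1,0,0,0],
])

```text
t: 9.42
ee_pos: [548.6, -33.7, 115.1]
orientation: [-3.096, 0.535, -0.007]
ft_force: [-0.9, 0.5, -3.6]
width: 29.9
```

```bash
python3 st.py
```

```text
9.4167 [548.594 -33.743 115.086] 29.9 F [-0.892  0.483 -3.607] M [ 0.177  0.196 -0.016] rel [0.1 0.1 1.1] [-0.001 -0.004 -0.   ] yaw -0.3420481924072537
```

```bash
python3 - <<'E'
from h import *
from workcell import ctrl,eyes
o=ctrl.get_obs();Rm=R.from_rotvec(o["orientation"]).as_matrix()
for n in("scene","wrist"):
    im=eyes.get_image(n); pickle.dump(im,open(f"pics/{n}5.pkl","wb"))
    if n=="scene":crop(im,310,450,230,370,4,"pics/s5.png")
    else:
        crop(im,220,420,120,330,3,"pics/w5.png")
        L=(cloud(im)-o["ee_pos"])@Rm
        p=L[np.isfinite(L[...,2])]
        q=p[(p[:,2]>4)&(p[:,2]<13)&(np.hypot(p[:,0],p[:,1])<40)&(np.hypot(p[:,0],p[:,1])>20)]; print(len(q),np.median(q,0),np.percentile(q[:,2],[5,95]))
        q=p[(np.hypot(p[:,0],p[:,1])<75)&(p[:,2]>13)];print(np.histogram(q[:,2],range(13,60,2)))
        for v in range(160,235,5): print(v,L[v,319],L[v,300],L[v,340])
E
python3 st.py
```

```text
1820 [18.79937646  0.49945622 10.07349775] [ 8.93608441 12.24578923]
(array([ 208,   80,   91,  121,  190,   61,   55,   72,   57,   51,   54,
         50,  176, 6181, 7648, 5319, 1677,  178,   57,   13,   10,    6,
          2]), array([13, 15, 17, 19, 21, 23, 25, 27, 29, 31, 33, 35, 37, 39, 41, 43, 45,
       47, 49, 51, 53, 55, 57, 59]))
160 [42.62861453 -0.05227309 40.85812889] [ 42.67055246 -11.68128338  40.51570748] [42.71898892 12.79239349 40.37369559]
165 [39.47202096 -0.04879134 41.2151356 ] [ 39.54876451 -11.73706765  40.70284969] [39.59280811 12.86355726 40.59800755]
170 [36.2052902  -0.04507003 41.95949897] [ 36.38000128 -11.79800837  40.97141272] [36.21823956 13.00925456 41.9629382 ]
175 [33.34467747 -0.04248297 40.47904651] [ 33.30466841 -11.8232974   40.61530824] [33.20515528 13.01939581 41.22627876]
180 [ 2.95394491e+01 -3.75096665e-02  4.33736031e+01] [ 29.80557838 -11.95644458  42.111412  ] [30.49925338 12.93742829 39.08002969]
185 [29.61140253 -0.04200061 29.35921761] [ 26.46211228 -12.03394659  42.63515484] [26.61210737 13.19457049 42.10813111]
190 [28.50127163 -0
[... 532 characters left out ...]
1   9.86558305] [20.50056755 11.29680392  9.34143704]
215 [19.19185788 -0.03863975  4.72065088] [ 19.39509466 -10.02077404   4.08441966] [19.43807948 10.98959576  4.01521079]
220 [19.36611957 -0.0414846  -3.72068979] [19.59748514 -9.5518046  -4.40498487] [19.29634634 10.53157286 -3.49388829]
225 [ 20.98222939  -0.04687792 -15.36705802] [ 19.57635164  -9.15877323 -11.57044899] [ 19.27955111  10.08886993 -10.7158558 ]
230 [ 19.84637001  -0.04677674 -18.89474913] [ 19.20357134  -8.85260963 -17.24690646] [ 19.53086873   9.63418774 -18.05284303]
9.5167 [548.525 -33.745 114.777] 29.5 F [ 0.836  0.591 -6.267] M [ 0.033 -0.051  0.043] rel [0.2 0.1 0.8] [-0.001 -0.004 -0.   ] yaw -0.34202809133736395
```

View pics/s5.png

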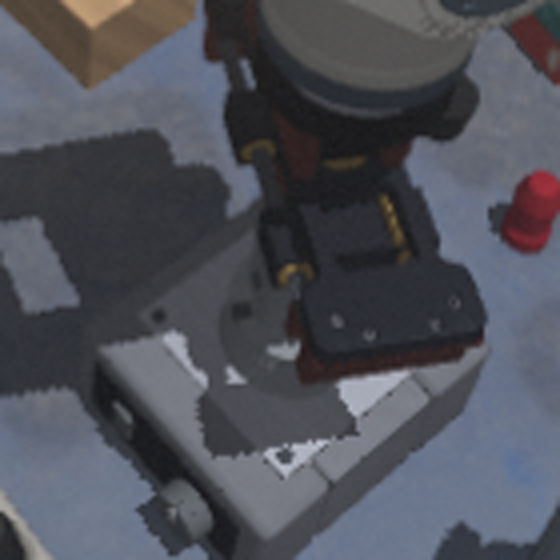

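View pics/w5.png

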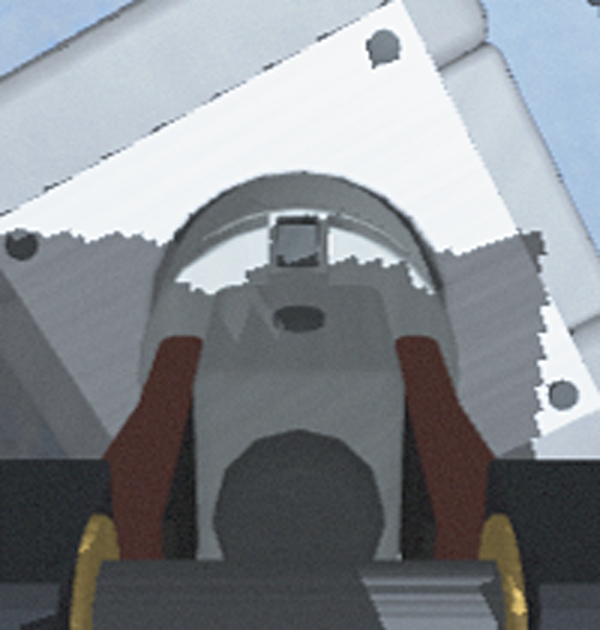

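move_arm([
  [0,0,0.8,0,0,0],
])

```text
t: 9.6
ee_pos: [548.6, -33.7, 113.9]
orientation: [-3.096, 0.534, -0.007]
ft_force: [1.2, 1.0, 9.4]
width: 30.1
```

```bash
python3 st.py
```

```text
9.6 [548.579 -33.734 113.935] 30.1 F [1.229 1.024 9.391] M [-0.016 -0.092  0.039] rel [ 0.2  0.1 -0.1] [-0.001 -0.004  0.   ] yaw -0.34192347678303386
```

move_arm([
  [0,0,0.5,0,0,0],
])

```text
t: 9.68
ee_pos: [548.7, -33.8, 113.9]
orientation: [-3.096, 0.535, -0.007]
ft_force: [-3.6, 0.1, 9.4]
width: 30.1
```

```bash
python3 st.py
```

```text
9.6833 [548.694 -33.761 113.939] 30.1 F [-3.606  0.084  9.419] M [-0.015  1.014 -0.069] rel [ 0.1  0.1 -0.1] [-0.001 -0.004  0.   ] yaw -0.3419622218374205
```

move_arm([
  [0,0,1,-0.001,-0.003,0],
])

```text
t: 9.77
ee_pos: [548.7, -33.7, 113.9]
orientation: [3.095, -0.534, 0.002]
ft_force: [-6.0, 1.2, 14.9]
width: 29.9
```

```bash
python3 st.py
```

```text
9.7667 [548.691 -33.737 113.894] 29.9 F [-6.044  1.191 14.867] M [ 0.089  1.063 -0.034] rel [ 0.1  0.2 -0.1] [ 0.    -0.001  0.   ] yaw -0.3419119793780414
```

move_arm([
  [0,0,-0.2,0,0,0],
])

```text
t: 9.85
ee_pos: [548.8, -33.7, 114.4]
orientation: [3.095, -0.534, 0.002]
ft_force: [-0.6, -0.4, -4.1]
width: 29.8
```

```bash
python3 st.py
```

```text
9.85 [548.789 -33.744 114.428] 29.8 F [-0.644 -0.415 -4.132] M [0.042 0.005 0.008] rel [-0.   0.2  0.4] [ 0.    -0.001  0.   ] yaw -0.341871052087525
```

move_arm([
  [0,0,0,0,0,0],
  [0,0,0,0,0,0],
  [0,0,0,0,0,0],
  [0,0,0,0,0,0],
  [0,0,0,0,0,0],
], hand=-0.4)

```text
t: 10.27
ee_pos: [550.8, -33.9, 115.6]
orientation: [3.096, -0.535, 0.009]
ft_force: [0.3, -0.8, 0.1]
width: 59.0
```

```bash
python3 st.py
```

```text
10.2667 [550.77  -33.877 115.555] 59.0 F [ 0.278 -0.808  0.118] M [0.08  0.024 0.041] rel [-2.   0.7  1.5] [-0.001 -0.005  0.   ] yaw -0.34195832848453345
```

move_arm([
  [0,0,-10,0,0,0],
  [0,0,-20,0,0,0],
  [0,0,-25,0,0,0],
  [0,0,-25,0,0,0],
  [0,0,0,0,0,0],
])

```text
t: 10.68
ee_pos: [549.4, -33.8, 199.2]
orientation: [3.095, -0.534, 0.002]
ft_force: [0.3, -0.9, 0.9]
width: 61.3
```

```bash
python3 - <<'E'
from h import *
from workcell import ctrl,eyes
o=ctrl.get_obs();print(o["ee_pos"],o["ft_force"])
for n in("scene","wrist","top"):
    im=eyes.get_image(n); pickle.dump(im,open(f"pics/{n}6.pkl","wb"))
    if n=="scene":cv2.imwrite("pics/s6.png",im["frame"][...,::-1])
    if n=="wrist":crop(im,220,420,100,300,3,"pics/w6.png")
    p=cloud(im).reshape(-1,3);p=p[np.isfinite(p[:,2])&(np.hypot(p[:,0]-548,p[:,1]+34)<34)&(p[:,2]<165)]
    print(n,np.histogram(p[:,2],range(70,170,3)))
    for lo,hi in((101,109),(145,152.5),(154,162)):
        q=p[(p[:,2]>lo)&(p[:,2]<hi)]
        if len(q)>5: print(lo,hi,len(q),np.median(q[:,2]),cv2.minEnclosingCircle(q[:,:2].astype(np.float32)))
E
```

```text
[549.35716744 -33.75275579 199.2379698 ] [ 0.26013641 -0.91570806  0.89213558]
scene (array([ 33,  51,  26,  24,  27,  24,  25,  26,  25,  33,  59, 212,  47,
        24,  23,  21,  22,  21,  20,  23,  27,  24,  22,  25,  24,  68,
        86,  12,  31,  77,   6,   0,   0]), array([ 70,  73,  76,  79,  82,  85,  88,  91,  94,  97, 100, 103, 106,
       109, 112, 115, 118, 121, 124, 127, 130, 133, 136, 139, 142, 145,
       148, 151, 154, 157, 160, 163, 166, 169]))
101 109 306 104.4462034923103 ((546.1958618164062, -36.08833312988281), 29.918933868408203)
145 152.5 162 148.42616770880494 ((546.843017578125, -35.696720123291016), 23.26839828491211)
154 162 114 157.9595994462951 ((546.2162475585938, -35.21675491333008), 11.971253395080566)
wrist (array([  37,  248,   28,   27,   40,   26,   38,   60,   90,   39,  178,
       1534,   14,   33,   38,   39,   23,   24,   33,   45,   53,   45,
         45,   42,   56,  704,  706,   60,  446,  474,    0,    0,    0]), array([ 70,  73,  76,  79,  82,  85,  88,  91,  94,  97, 100, 103, 106,
       109, 112, 115, 118, 121, 124, 127, 130, 133, 136
[... 262 characters left out ...]
920 157.04236445326134 ((548.4212036132812, -33.94758224487305), 11.891258239746094)
top (array([13, 31, 13,  8, 10, 13,  8,  9, 19, 15, 20, 90, 81, 13,  9, 11,  6,
        8,  5, 13,  6,  8, 10, 12,  5, 18, 63, 17, 17, 34, 10,  0,  0]), array([ 70,  73,  76,  79,  82,  85,  88,  91,  94,  97, 100, 103, 106,
       109, 112, 115, 118, 121, 124, 127, 130, 133, 136, 139, 142, 145,
       148, 151, 154, 157, 160, 163, 166, 169]))
101 109 187 105.83700807273533 ((547.3064575195312, -33.58753967285156), 29.8839168548584)
145 152.5 95 149.26861304798967 ((544.3629150390625, -32.88166427612305), 19.470657348632812)
154 162 61 158.39057813814793 ((547.2890625, -33.80854797363281), 11.38068962097168)
```

View pics/s6.png

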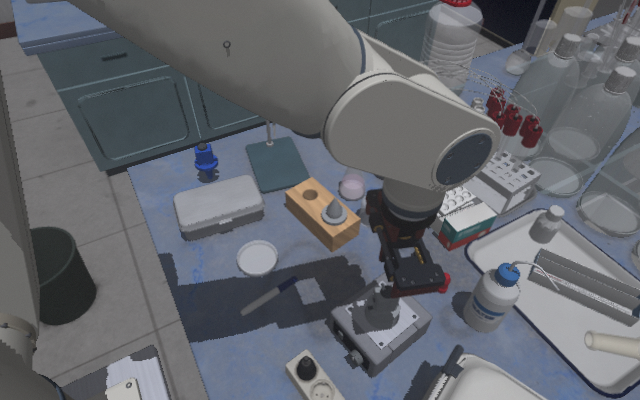

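View pics/w6.png

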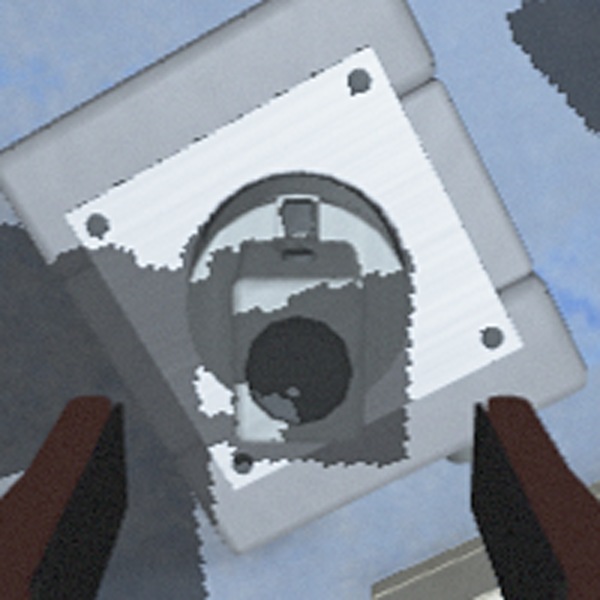

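```bash
python3 -c "
from workcell import ctrl
o=ctrl.get_obs();print(o['t'],o['ft_force'],o['qvel']);print(ctrl.close_job())"
```

```text
10.8333 [ 0.34779517 -0.08329301  0.20761275] [-0.00150785  0.02347469  0.01566221  0.00185167 -0.00284917  0.00124981]
the job is handed in; nothing more can be done
None
```

The arbor is seated fully home in the drive spindle and released. I handed the job in at about 10.8 s, with the gripper clear above it.

- **Turning onto the dogs:** I measured the dog line in the wrist camera (about −0.34 rad in world axes) and turned the arbor to that angle before lowering it. Its slots went straight over the dogs, so I never had to turn it under pressure.
- **Pressing home:** I then pressed it down until it met a firm stop. At the stop it bore on the drive with about 19 N, including the arbor's weight. That was the highest force I read.
- **Flush check:** After release, all three cameras put the flange top 10 mm above where each had measured the bare nose face, which is what a 10 mm flange sitting flush should give. The cap top reads 157 to 158.4 mm, against 158 expected. The wrist picture shows a dog inside its slot.
- **Bystanders:** The pointed centre is still in the rack, and in the last scene picture nothing else looks moved. The arm hid part of that view, and I did not measure the other objects' positions again.
- **One odd reading:** The force readings between steps never showed the jaws resisting. Only a downward pull of about 6 N appeared just before the stop, along with about 1.5 mm of the arbor slipping down in the grip. That fits the jaws drawing it home.

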